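# Sweep the washers through the gate into the slot

## Task

Sweep the three loose steel washers across the tray deck with your fingertips and push them through the narrow gate into the slot, one after another, letting each drop in before the next. Only push them, never pick them up, and leave the nut, the standing bolt and everything else on the bench where they are.

Things in the scene. Friction and masses are not known exactly. Their poses are not given: they have to be found in the camera images.
- tray: wooden sorting tray fixed to the bench. Origin on the bench top, z up; +y points from the deck to the gate and slot. Plywood deck 75 mm above the bench, x -140 to 140, y -180 to 57 mm, then a sharp drop. 8 mm thick rims rise 15 mm above the deck at x = -140, x = 140, y = -180. A fence at y = 45 to 57, 20 mm above the deck, closes the full width but for the gate.
- deck (a point): point on the deck surface 51 mm before the gate, at x = 0, y = 0 of the tray; tray axes. Three washers, a nut and a bolt are scattered around it, one at each of five places: about (-70,-18), (-60,-85), (0,-105), (60,-85), (70,-18) mm in x, y from here, each within 6 mm. Which is where changes.
- gate (a point): middle of the gate opening, at deck level; tray axes (+y leads through to the slot). The gate is 58 mm wide between two round steel posts of 12 mm diameter and 20 mm high; open above. The drop into the slot begins 6 mm beyond this point.
- slot (a point): centre of the slot's floor; tray axes. The slot is an open-topped pocket right behind the gate, 100 mm along x, 80 mm along y, its floor 70 mm below the deck, its outer walls 20 mm higher than the deck.
- washer_a: thick plain steel washer, 44 mm outside diameter, 21 mm hole, 8 mm thick, about 75 g, lying flat and loose on the tray deck at the start; origin at the centre of its underside, z up. The three washers are identical.
- washer_b: thick plain steel washer, 44 mm outside diameter, 21 mm hole, 8 mm thick, about 75 g, lying flat and loose on the tray deck at the start; origin at the centre of its underside, z up. The three washers are identical.
- washer_c: thick plain steel washer, 44 mm outside diameter, 21 mm hole, 8 mm thick, about 75 g, lying flat and loose on the tray deck at the start; origin at the centre of its underside, z up. The three washers are identical.
- nut: steel hex nut lying flat on the tray deck, 30 mm across flats (35 mm across corners), 16 mm high, loose, 64 g; origin at the centre of its underside. To be left where it is.
- bolt: steel hex bolt standing on its head on the tray deck: head 30 mm across flats (35 mm across corners), 12.5 mm high, then a 20 mm shank; 46 mm high in all, loose; origin at the centre of its underside. To be left standing where it is.
- tape: roll of tape lying flat on the bench, 90 mm across, 24 mm high; bystander, origin at the centre of its underside
- jar: clear jar with white lid, 72 mm across, 100 mm high, standing on the bench; bystander, origin at the centre of its underside
- glue: white bottle with red cap, 56 mm across, 150 mm high, standing on the bench; bystander, origin at the centre of its underside
- screwdriver: screwdriver lying on the bench roughly along world x; bystander, origin at its middle on the bench
- hammer: hammer lying on the bench, left of the robot; bystander, origin at its middle on the bench
Things that resemble listed ones, but are neither listed nor needed, are in the scene too. Leave any blue or pink look-alike of the washer_b alone. Leave any blue look-alike of the washer_c alone.

How it is judged:
On the way, in this order (a step that is already met when the one before it is completed fails the run):
1. one washer has dropped into the slot (((x of washer_a in the frame of slot between -0.05 and 0.05 m and y of washer_a in the frame of slot between -0.04 and 0.04 m and z of washer_a in the frame of slot below 0.06 m) or (x of washer_b in the frame of slot between -0.05 and 0.05 m and y of washer_b in the frame of slot between -0.04 and 0.04 m and z of washer_b in the frame of slot below 0.06 m) or (x of washer_c in the frame of slot between -0.05 and 0.05 m and y of washer_c in the frame of slot between -0.04 and 0.04 m and z of washer_c in the frame of slot below 0.06 m))), for 0.2 s.
2. a second washer has dropped in, after the first ((((x of washer_a in the frame of slot between -0.05 and 0.05 m and y of washer_a in the frame of slot between -0.04 and 0.04 m and z of washer_a in the frame of slot below 0.06 m) and (x of washer_b in the frame of slot between -0.05 and 0.05 m and y of washer_b in the frame of slot between -0.04 and 0.04 m and z of washer_b in the frame of slot below 0.06 m)) or ((x of washer_a in the frame of slot between -0.05 and 0.05 m and y of washer_a in the frame of slot between -0.04 and 0.04 m and z of washer_a in the frame of slot below 0.06 m) and (x of washer_c in the frame of slot between -0.05 and 0.05 m and y of washer_c in the frame of slot between -0.04 and 0.04 m and z of washer_c in the frame of slot below 0.06 m)) or ((x of washer_b in the frame of slot between -0.05 and 0.05 m and y of washer_b in the frame of slot between -0.04 and 0.04 m and z of washer_b in the frame of slot below 0.06 m) and (x of washer_c in the frame of slot between -0.05 and 0.05 m and y of washer_c in the frame of slot between -0.04 and 0.04 m and z of washer_c in the frame of slot below 0.06 m)))), for 0.2 s.
3. the third washer has dropped in, after the second (x of washer_a in the frame of slot between -0.05 and 0.05 m and y of washer_a in the frame of slot between -0.04 and 0.04 m and z of each of washer_a, washer_b, washer_c in the frame of slot below 0.06 m and x of washer_b in the frame of slot between -0.05 and 0.05 m and y of washer_b in the frame of slot between -0.04 and 0.04 m and x of washer_c in the frame of slot between -0.05 and 0.05 m and y of washer_c in the frame of slot between -0.04 and 0.04 m), for 0.2 s.
At the end, for the whole second after the job is handed in: All three washers rest in the slot, their centres inside its outline and at least 10 mm below the deck; the nut and the bolt are within 20 mm of where they stood, the bolt upright, and the other things on the bench within 30 mm (all of step 3 and linear speed of each of washer_a, washer_b, washer_c below 0.02 m/s and distance of each of nut, bolt from where it was at the start of the episode below 0.02 m and angle between bolt's own z axis and vertical below 0.2 rad and distance of each of tape, jar, glue, screwdriver, hammer from where it was at the start of the episode below 0.03 m); the robot touches nothing.
It fails at once if a washer is lifted (its centre more than 18 mm above the deck) (z of any of washer_a, washer_b, washer_c in the frame of gate above 0.018 m).
It fails at once if the nut or the bolt is moved more than 20 mm, or the bolt tipped over (distance of any of nut, bolt from where it was at the start of the episode above 0.02 m or angle between bolt's own z axis and vertical above 0.5 rad).
It fails at once if another thing on the bench is moved more than 30 mm (distance of any of tape, jar, glue, screwdriver, hammer from where it was at the start of the episode above 0.03 m).
It also fails if it takes over 70 s, if anything falls off the work surface, if the arm or the gripper's body presses on something with over 40 N, if the wrist force passes 120 N, or if a joint passes its speed limit or range.

## Robot

A 6-joint arm with a two-finger parallel gripper is mounted at the origin on the work surface. World frame = base frame: x ahead of the robot, y to its left, z up, the work surface at z = 0. Lengths are in m, angles in rad, forces in N, time in s.
With the tool pointing down it reaches from about 0.35 to 0.85 m from the base axis. Payload 8.1 kg.
Tool frame: the origin (TCP) lies on the mounting face of the last link; the fingertips stand 186 mm ahead of it and the grasp point (between the pads) lies 167 mm ahead of it; z points along the fingers, y is the line along which they close (so a half turn about z gives the same grasp; the last joint's range is limited). The gripper opens to 93 mm and grips with 3 to 60 N. Pads are 15 mm wide; open, the fingers measure 128 mm over their backs; the gripper's body (75 mm by 188 mm) begins 65 mm behind the grasp point.
Start: joints at [1.255, 0.13, 1.488, -0, 1.523, -0.085], TCP at [0.137, 0.584, 0.405] pointing down, gripper open.
Joint ranges: [-2.96, 2.96], [-0.89, 2.26], [0.02, 2.5], [-1.34, 4.48], [0, 2.73], [-2.66, 2.66]. Speed limits (rad/s): [2.39, 2.39, 2.79, 3.14, 3.14, 3.14].

## Interface

Orientations are given as a rotation vector (axis times angle).
In Python, from plant import read_state, read_camera, camera_params, close_job gives the robot as it stands. The module is installed in compiled form; this text tells all that it offers.
- The arm moves only by the tool servo_tool, never from a script. Its argument "increments" is a list of rows, each an object with "slide": the shift along the tool's x, y, z in mm, a list of three; "dr": the turn, a rotation vector about the tool's x, y, z in rad, a list of three; "jaw": the closure, from 0 (fully open) to 1 (shut). In form: [{"slide": [x, y, z], "dr": [ax, ay, az], "jaw": jaw}, ...]. A call has 1 to 20 rows; each row is the pose to reach, as a shift and turn from the pose commanded when the call began, along the tool's axes at that moment; what a row does not reach only later rows make up. A row lasts 1/10 s, in which the tool goes at most 50 mm and 8.59 degrees, less where a joint would pass 70% of its speed; a pose out of reach is approached as far as the arm can. A call with a gripper value outside its range is refused whole. The fingers move at their own pace and stop on an object; "force" is the grip in N (left out, the last holds). Time passes only in rows, so rows that repeat a pose let the fingers close. It gives the time, the measured TCP pose, the force, the opening and the grip force at its end, in the units of the state.
- read_state(): the state, without advancing time (a new reading comes with each control period).
- read_camera(name): name is "side" or "top" or "wrist"; returns (picture, depth): 400x640x3 uint8, red, green, blue; 400x640 float32, m along the optical axis (not along the pixel's ray), 0 where there is no reading.
- camera_params(name): a dict with "fx", "fy", "cx", "cy" (pixels), "rvec" (rotation vector, rad) and "tvec" (3), from world to camera coordinates, as OpenCV has them. Camera axes: x right, y down, z forward; pixel columns grow to the right and rows downward; lengths in m; the calibration is good to about 2 mm. A picture is of the moment at which its call begins: read the wrist's pose just before it. camera_params takes no time and is no camera call; for the wrist camera it gives the pose at the moment of the call.
- close_job(): hands the job in; it is judged then, once.
The state is a dict: "t": time; "q": joint angles; "dq": joint speeds; "joint_torque": joint torques, N m; "tool_pos": TCP position; "orientation": TCP orientation; "force": force on the tool from outside, world axes, zero at the start; "wrist_torque": the same for the moment, N m; "opening": finger opening in m; "gripper_force": force on a finger pad.
Only numpy, scipy, OpenCV 4.12 (cv2) and the standard library are available. Lean on these libraries where they do the work, as an engineer would, in place of code of your own. Each camera call takes 0.05 s, during which the arm holds its last target. There are 200 camera calls.

## Working session

There is one attempt and no reset: what is moved stays moved. The work goes in short steps, Python scripts to look and compute and a tool call to move; the robot and the scene stay as the last step left them, time stands still between calls to the robot, and variables do not carry over. Pictures are saved under pics/ and viewed, at most 10 in all, crops included, and the job is handed in when it is done.

Besides the shell and the picture viewer there is one more tool, called by a JSON object that holds its "api" and its "payload". servo_tool: Moves the arm, as the interface text tells. Its arguments: {"type":"object","properties":{"increments":{"type":"array"},"force":{"type":"number"}},"required":["increments"]}

```bash
mkdir -p pics; python3 - <<'E'
from plant import *
import cv2,numpy as np
s=read_state();print(s)
for n in ("top","side"):
    p,d=read_camera(n);cv2.imwrite(f"pics/{n}0.png",p[:,:,::-1]);np.savez(f"{n}0.npz",p=p,d=d);print(n,camera_params(n))
E
```

```text
{'t': 0.0, 'q': array([ 1.25460427e+00,  1.31138190e-01,  1.48925619e+00,  2.23039094e-05,
        1.52303545e+00, -8.54318413e-02]), 'dq': array([ 0.00139976,  0.00104216, -0.00088211, -0.00038047,  0.00025183,
       -0.00181754]), 'joint_torque': array([-1.08584631e-03, -5.59849191e+01, -4.91755986e+01,  7.68105453e-02,
        3.57461767e-02, -1.81991963e-04]), 'tool_pos': array([0.13715092, 0.58387624, 0.40371356]), 'orientation': array([-3.61630422e-01, -3.12031735e+00,  2.82052499e-03]), 'force': array([ 0.21602123, -0.12854732, -0.1110166 ]), 'wrist_torque': array([-0.02795904,  0.0171518 , -0.00756069]), 'gripper_force': 0.0, 'opening': 0.09297070983679923}
top {'fx': 377.0334080363732, 'fy': 377.0334080363732, 'cx': 318.41825757919844, 'cy': 201.30352850812366, 'rvec': array([ 2.11874453, -2.11136723,  0.20802213]), 'tvec': array([0.02888541, 0.50978158, 0.99916471])}
side {'fx': 504.88300820069475, 'fy': 504.88300820069475, 'cx': 309.6870538571506, 'cy': 190.0190752916495, 'rvec': array([ 2.09510692, -0.10792914,  0.06722289]), 'tvec': array([-0.50044657,  0.09578774,  1.80660722])}
```

View pics/top0.png

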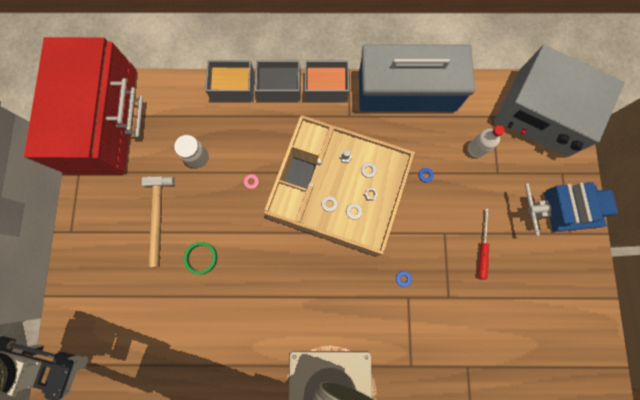

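View pics/side0.png

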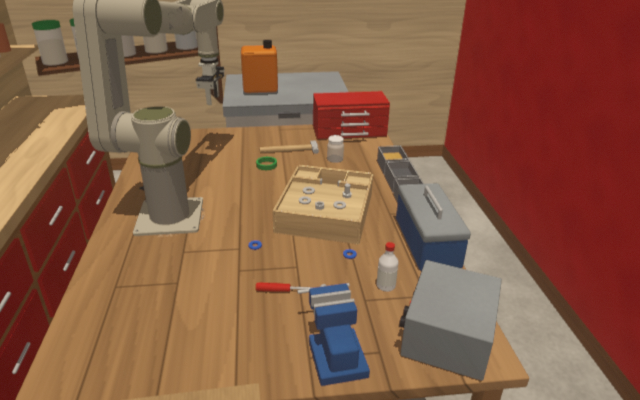

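Top view: gate and slot are on the left (slot ~(298,170)), washers at ~(330,204), (354,212), (369,170), nut at (371,194), bolt at (346,157). The side view agrees.

```bash
cat > h.py <<'E'
import numpy as np,cv2
from plant import camera_params
def proj(n,P,c=None):
    c=c or camera_params(n);K=np.array([[c['fx'],0,c['cx']],[0,c['fy'],c['cy']],[0,0,1]])
    return cv2.projectPoints(np.array(P,float).reshape(-1,1,3),c['rvec'],c['tvec'],K,None)[0][:,0]
def onplane(n,uv,z,c=None):
    c=c or camera_params(n);R=cv2.Rodrigues(c['rvec'])[0];C=-R.T@c['tvec'];uv=np.atleast_2d(uv)
    r=np.c_[(uv[:,0]-c['cx'])/c['fx'],(uv[:,1]-c['cy'])/c['fy'],np.ones(len(uv))]@R
    return C+r*((z-C[2])/r[:,2])[:,None]
E
python3 - <<'E'
from h import *
p=np.load('top0.npz')['p'];d=np.load('top0.npz')['d']
c=p[105:265,255:425];cv2.imwrite('pics/crop.png',cv2.resize(c[:,:,::-1],None,fx=4,fy=3.75*4/3.75,interpolation=cv2.INTER_CUBIC)[:600])
print(onplane('top',[[330,204],[354,212],[369,170],[371,194]],.083))
print(d[180:185,340:345].mean(),d[165:170,298:300], onplane('top',[[341,182]],.075))
E
```

```text
[[ 0.49590489 -0.0006941   0.083     ]
 [ 0.47424666 -0.06502467  0.083     ]
 [ 0.59128859 -0.10791293  0.083     ]
 [ 0.52385288 -0.11179123  0.083     ]]
1.0369477 [[1.1178579 1.1202476]
 [1.1171843 1.1190048]
 [1.1137553 1.1186194]
 [1.12113   1.1142116]
 [1.1190816 1.1162707]] [[ 0.55916098 -0.03128736  0.075     ]]
```

View pics/crop.png

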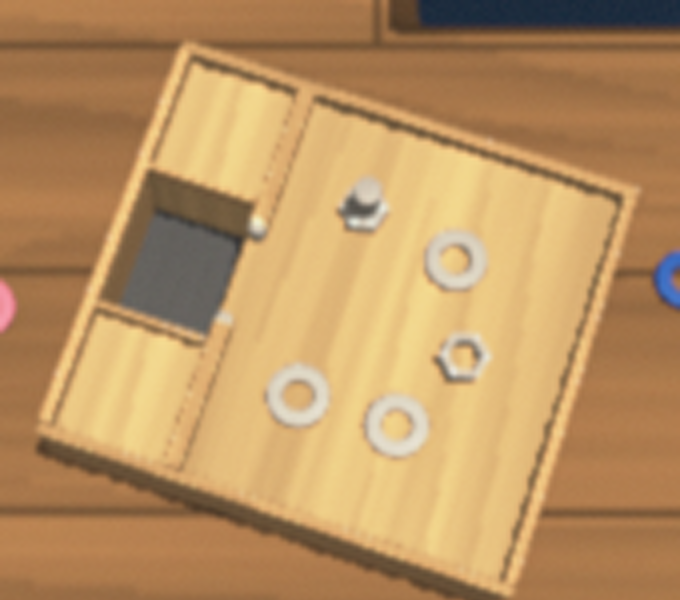

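Crop (4x): posts at (257,228) and (223,318); washers at (456,260), (297,394), (396,425); nut (464,357); bolt head ~(365,213); rim corners (637,190), (508,592).

```bash
python3 - <<'E'
from h import *
def P(l,z): return onplane('top',np.array(l)/4+[254.6,104.6],z)[:,:2]
posts=P([[257,228],[223,318]],.095);cor=P([[637,190],[508,592]],.09);o=P([[456,260],[297,394],[396,425]],.083)
nut=P([[464,357]],.091);bolt=P([[365,215]],.0875)
print(posts,np.linalg.norm(posts[0]-posts[1]),cor,np.linalg.norm(cor[0]-cor[1]))
# expected tray pts: posts x=+-35,y=51 ; corners x=+-148(144),y=-188
xd=posts[0]-posts[1]; xd2=cor[0]-cor[1]
print(np.degrees(np.arctan2(xd[1],xd[0])),np.degrees(np.arctan2(xd2[1],xd2[0])))
S=np.array([[35,51],[-35,51],[148,-188],[-148,-188]])/1e3
D=np.vstack([posts,cor])
a=S-S.mean(0);b=D-D.mean(0);best=None
for sx in (1,-1):
    th=np.arctan2((sx*a[:,0]*b[:,1]-a[:,1]*b[:,0]).sum(),(sx*a[:,0]*b[:,0]+a[:,1]*b[:,1]).sum())
    R=np.array([[np.cos(th),-np.sin(th)],[np.sin(th),np.cos(th)]]);t=D.mean(0)-R@(S*[sx,1]).mean(0)
    print(sx,np.degrees(th),t,np.round((D-((S*[sx,1])@R.T+t))*1e3,1).tolist())
    print(np.round(((np.vstack([o,nut,bolt])-t)@R)*1e3,1).tolist())
E
```

```text
[[0.61115252 0.0297409 ]
 [0.54796275 0.0523936 ]] 0.06712742993622332 [[ 0.64070507 -0.23143632]
 [ 0.36589728 -0.13471259]] 0.2913327976193145
-19.722088947492633 -19.390470766824063
1 -19.064657450759196 [ 0.5638039  -0.00626079] [[-2.4, -0.8], [0.6, -1.0], [-1.6, 0.9], [3.4, 0.9]]
[[59.9, -85.7], [-64.7, -13.2], [-62.8, -82.8], [-5.3, -111.2], [68.5, -16.7]]
-1 -16.262140835738034 [ 0.56061163 -0.00524425] [[69.9, -23.8], [-60.5, 18.5], [274.8, -87.2], [-284.1, 92.5]]
[[59.0, -88.6], [-61.9, -10.1], [-63.5, -79.7], [-7.4, -110.9], [70.9, -20.1]]
```

{"api": "servo_tool", "payload": {"increments": [{"slide": [-523,-508,-50],"dr": [0,0,0.817],"jaw": 0.85},{"slide": [-523,-508,-50],"dr": [0,0,0.817],"jaw": 0.85},{"slide": [-523,-508,-50],"dr": [0,0,0.817],"jaw": 0.85},{"slide": [-523,-508,-50],"dr": [0,0,0.817],"jaw": 0.85},{"slide": [-523,-508,-50],"dr": [0,0,0.817],"jaw": 0.85},{"slide": [-523,-508,-50],"dr": [0,0,0.817],"jaw": 0.85},{"slide": [-523,-508,-50],"dr": [0,0,0.817],"jaw": 0.85},{"slide": [-523,-508,-50],"dr": [0,0,0.817],"jaw": 0.85},{"slide": [-523,-508,-50],"dr": [0,0,0.817],"jaw": 0.85},{"slide": [-523,-508,-50],"dr": [0,0,0.817],"jaw": 0.85},{"slide": [-523,-508,-50],"dr": [0,0,0.817],"jaw": 0.85},{"slide": [-523,-508,-50],"dr": [0,0,0.817],"jaw": 0.85},{"slide": [-523,-508,-50],"dr": [0,0,0.817],"jaw": 0.85},{"slide": [-523,-508,-50],"dr": [0,0,0.817],"jaw": 0.85},{"slide": [-523,-508,-50],"dr": [0,0,0.817],"jaw": 0.85},{"slide": [-523,-508,-50],"dr": [0,0,0.817],"jaw": 0.85},{"slide": [-523,-508,-50],"dr": [0,0,0.817],"jaw": 0.85},{"slide": [-523,-508,-50],"dr": [0,0,0.817],"jaw": 0.85},{"slide": [-523,-508,-50],"dr": [0,0,0.817],"jaw": 0.85},{"slide": [-523,-508,-50],"dr": [0,0,0.817],"jaw": 0.85}]}}

```text
t: 2.1
tool_pos: [0.5298, -0.029, 0.4549]
orientation: [1.569, 2.721, 0.0]
force: [-0.1, 0.3, 0.3]
opening: 0.0139
gripper_force: 0.0
```

```bash
python3 - <<'E'
from plant import *
import cv2,numpy as np
s=read_state();c=camera_params('wrist')
p,d=read_camera('wrist');np.savez('w0.npz',p=p,d=d,**c);cv2.imwrite('pics/w0.png',p[:,:,::-1])
print(s['t'],s['tool_pos'],s['orientation'],s['opening'],s['force'],c)
E
```

```text
2.1 [ 0.5297931  -0.02901625  0.45489956] [1.56934354e+00 2.72125849e+00 2.63729797e-04] 0.013901801516551045 [-0.13629634  0.34200867  0.25262293] {'fx': 356.3284392716819, 'fy': 356.3284392716819, 'cx': 325.06319898049446, 'cy': 196.9831782484255, 'rvec': array([-2.76941187, -0.74125538, -0.10571198]), 'tvec': array([-0.44475734, -0.32475673,  0.35830835])}
```

View pics/w0.png

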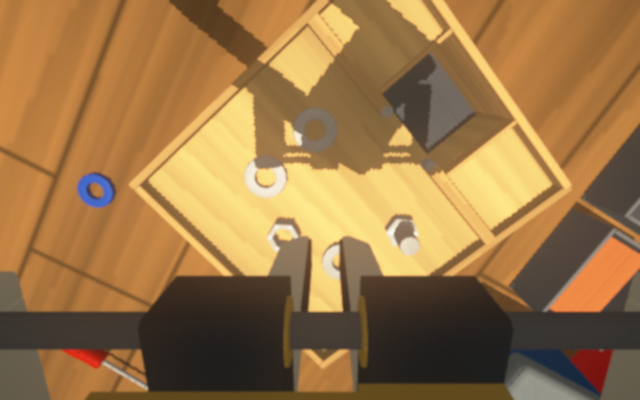

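Wrist view: washers at (314,130) and (266,177), the third behind the fingers at ~(335,262); post tops ~(388,109), (430,165); nut (284,235).

```bash
python3 - <<'E'
from h import *
w=np.load('w0.npz');c={k:w[k] for k in('fx','fy','cx','cy','rvec','tvec')};c={k:(float(v) if v.ndim==0 else v) for k,v in c.items()}
print('w',onplane('w',[[314.5,130],[266,177]],.083,c)[:,:2]);pp=onplane('w',[[388,110],[430,165]],.095,c)[:,:2];print('posts',pp,np.linalg.norm(pp[0]-pp[1]))
cor=onplane('w',[[133,184]],.09,c);print(cor)
d=w['d'];R=cv2.Rodrigues(c['rvec'])[0]
for u,v in[(210,180),(330,180),(266,161),(360,200)]:
    z=d[v,u];X=R.T@(np.array([(u-c['cx'])/c['fx']*z,(v-c['cy'])/c['fy']*z,z])-c['tvec']);print(u,v,X)
T=lambda th,t,P:(np.array(P)/1e3)@np.array([[np.cos(th),-np.sin(th)],[np.sin(th),np.cos(th)]]).T+t
q=T(np.radians(-19.3),[.564,-.006],[[-65,-13],[-63,-83],[60,-86],[35,51],[-35,51],[-148,-188]])
print(q)
z=[.083]*3+[.095]*2+[.09]
print(proj('w',np.c_[q,z],c))
E
```

```text
w [[ 0.49930028  0.0038214 ]
 [ 0.47991946 -0.06153132]]
posts [[0.54903691 0.05497897]
 [0.61230256 0.03172515]] 0.06740388092712855
[[ 0.36859279 -0.13211218  0.09      ]]
210 180 [ 0.43070067 -0.0959364   0.07420619]
330 180 [ 0.53861316 -0.03349213  0.07501094]
266 161 [ 0.47231209 -0.04736212  0.08139931]
360 200 [ 0.57674044 -0.03628341  0.0756216 ]
[[ 0.49835625  0.00321402]
 [ 0.47710785 -0.06351307]
 [ 0.59220382 -0.10699775]
 [ 0.61388927  0.03056584]
 [ 0.5478232   0.05370185]
 [ 0.36218075 -0.13451845]]
[[313.35011716 130.05672096]
 [262.62765795 177.30138698]
 [338.71327216 262.80036956]
 [430.66855484 166.82724136]
 [386.1520735  110.55444242]
 [126.04540319 182.9101147 ]]
```

```bash
cat >> h.py <<'E'
from plant import read_state
from scipy.spatial.transform import Rotation as Ro
A=np.radians(-19.5);RT=np.array([[np.cos(A),-np.sin(A)],[np.sin(A),np.cos(A)]]);T0=np.array([.5636,-.0056])
w2t=lambda p:(np.array(p)-T0)@RT*1e3
def rows(tr,z,head):
    "tray xy (mm) of TCP, world z (m), tray heading (deg) -> slide, dr"
    s=read_state();M=Ro.from_rotvec(s['orientation']).as_matrix();phi=np.arctan2(M[1,0],M[0,0])
    for p,zz,h in zip(np.atleast_2d(tr),np.broadcast_to(z,len(np.atleast_2d(tr))),np.atleast_1d(head)):
        w=np.r_[np.array(p)/1e3@RT.T+T0,zz]-s['tool_pos'];a=phi-(np.radians(h)+A);a=(a+np.pi)%(2*np.pi)-np.pi
        print(np.round(M.T@w*1e3,0).astype(int).tolist(),round(float(a),2))
def curve(P0,P1,P2,n,off):
    t=np.linspace(0,1,400)[:,None];P0,P1,P2=map(np.array,(P0,P1,P2))
    c=(1-t)**2*P0+2*t*(1-t)*P1+t*t*P2;g=np.gradient(c,axis=0);L=np.r_[0,np.cumsum(np.linalg.norm(np.diff(c,axis=0),axis=1))]
    s=np.linspace(0,L[-1],n+1)[1:];c=np.c_[np.interp(s,L,c[:,0]),np.interp(s,L,c[:,1])]
    g=np.c_[np.interp(s,L,g[:,0]),np.interp(s,L,g[:,1])]  if False else np.c_[[np.interp(s,L,g0) for g0 in g.T]].T
    d=g/np.linalg.norm(g,axis=1)[:,None];return c-off*d,np.degrees(np.arctan2(d[:,1],d[:,0])),L[-1]
E
python3 - <<'E'
from h import *
h=140.2;d=np.array([np.cos(np.radians(h)),np.sin(np.radians(h))]);p=np.array([60,-86])-40*d
rows([p,p],[.32,.265],[h,h])
E
```

```text
[-138, 15, 135] -0.01
[-138, 15, 190] -0.01
```

{"api": "servo_tool", "payload": {"increments": [{"slide": [-138,15,0],"dr": [0,0,-0.01],"jaw": 0.85},{"slide": [-138,15,0],"dr": [0,0,-0.01],"jaw": 0.85},{"slide": [-138,15,0],"dr": [0,0,-0.01],"jaw": 0.85},{"slide": [-138,15,135],"dr": [0,0,-0.01],"jaw": 0.85},{"slide": [-138,15,135],"dr": [0,0,-0.01],"jaw": 0.85},{"slide": [-138,15,135],"dr": [0,0,-0.01],"jaw": 0.85},{"slide": [-138,15,160],"dr": [0,0,-0.01],"jaw": 0.85},{"slide": [-138,15,180],"dr": [0,0,-0.01],"jaw": 0.85},{"slide": [-138,15,190],"dr": [0,0,-0.01],"jaw": 0.85},{"slide": [-138,15,190],"dr": [0,0,-0.01],"jaw": 0.85},{"slide": [-138,15,190],"dr": [0,0,-0.01],"jaw": 0.85}]}}

```text
t: 3.25
tool_pos: [0.6125, -0.142, 0.266]
orientation: [1.557, 2.727, 0.0]
force: [-0.3, 0.1, 0.6]
opening: 0.0142
gripper_force: 0.0
```

```bash
python3 - <<'E'
from h import *
from plant import *
s=read_state();print(s['t'],s['tool_pos'],w2t(s['tool_pos'][:2]),s['force'])
c=camera_params('wrist');p,d=read_camera('wrist');cv2.imwrite('pics/w1.png',p[:,:,::-1]);
print(proj('w',np.r_[np.array([60,-86])/1e3@RT.T+T0,.083],c))
tr,h,L=curve((60,-86),(0,-36),(0,40),16,28);print(L);rows(tr,.265,h)
E
```

```text
3.25 [ 0.6125054  -0.14202202  0.26596517] [  91.63887058 -112.27209887] [-0.27609605  0.05475482  0.60237786]
[[323.80263397 174.90223386]]
144.50145116241137
[22, -1, 1] 0.04
[31, -2, 1] 0.09
[41, -2, 1] 0.14
[50, -2, 1] 0.19
[59, -2, 1] 0.25
[68, -1, 1] 0.31
[77, 0, 1] 0.37
[86, 2, 1] 0.43
[95, 5, 1] 0.49
[104, 8, 1] 0.55
[112, 11, 1] 0.61
[120, 15, 1] 0.66
[128, 20, 1] 0.72
[136, 25, 1] 0.77
[143, 30, 1] 0.83
[150, 36, 1] 0.87
```

View pics/w1.png

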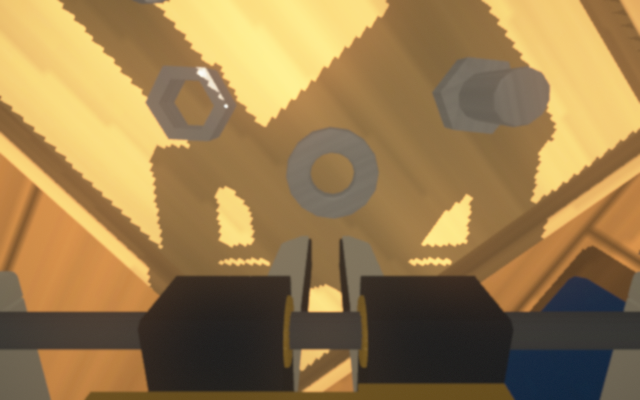

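The wrist view shows the washer centred at (332,172), the finger gap at about x = 326 px, nut and bolt well clear; I shift about 2 mm right and push.

{"api": "servo_tool", "payload": {"increments": [{"slide": [5,2,1],"dr": [0,0,0],"jaw": 0.85},{"slide": [10,2,1],"dr": [0,0,0],"jaw": 0.85},{"slide": [15,2,1],"dr": [0,0,0.02],"jaw": 0.85},{"slide": [22,1,1],"dr": [0,0,0.04],"jaw": 0.85},{"slide": [31,0,1],"dr": [0,0,0.09],"jaw": 0.85},{"slide": [41,-1,1],"dr": [0,0,0.14],"jaw": 0.85},{"slide": [50,-2,1],"dr": [0,0,0.19],"jaw": 0.85},{"slide": [59,-2,1],"dr": [0,0,0.25],"jaw": 0.85},{"slide": [68,-1,1],"dr": [0,0,0.31],"jaw": 0.85},{"slide": [77,0,1],"dr": [0,0,0.37],"jaw": 0.85},{"slide": [86,2,1],"dr": [0,0,0.43],"jaw": 0.85},{"slide": [95,5,1],"dr": [0,0,0.49],"jaw": 0.85},{"slide": [104,8,1],"dr": [0,0,0.55],"jaw": 0.85},{"slide": [112,11,1],"dr": [0,0,0.61],"jaw": 0.85},{"slide": [120,15,1],"dr": [0,0,0.66],"jaw": 0.85},{"slide": [128,20,1],"dr": [0,0,0.72],"jaw": 0.85},{"slide": [134,24,1],"dr": [0,0,0.77],"jaw": 0.85},{"slide": [138,27,1],"dr": [0,0,0.83],"jaw": 0.85},{"slide": [138,27,1],"dr": [0,0,0.87],"jaw": 0.85}]}}

```text
t: 5.2
tool_pos: [0.5648, -0.0086, 0.2638]
orientation: [-2.565, -1.814, 0.0]
force: [0.3, 0.2, 0.1]
opening: 0.0139
gripper_force: 0.0
```

```bash
python3 - <<'E'
from h import *
from plant import *
s=read_state();print(s['t'],s['tool_pos'],w2t(s['tool_pos'][:2]),s['force'])
c=camera_params('wrist');p,d=read_camera('wrist');cv2.imwrite('pics/w2.png',p[:,:,::-1]);
print(proj('w',np.c_[np.array([[0,51],[35,51],[-35,51]])/1e3@RT.T+T0,[.075,.095,.095]],c))
rows([[0,20],[0,37],[0,44]],.265,[90]*3)
E
```

```text
5.2 [ 0.56479894 -0.00858395  0.26375751] [ 2.12623272 -2.41258045] [0.2638908  0.24184908 0.07787901]
[[320.81703855 147.59330956]
 [403.6511959  154.46058765]
 [236.88503254 154.58064824]]
[23, -2, -1] -0.0
[40, -2, -1] -0.0
[47, -2, -1] -0.0
```

View pics/w2.png

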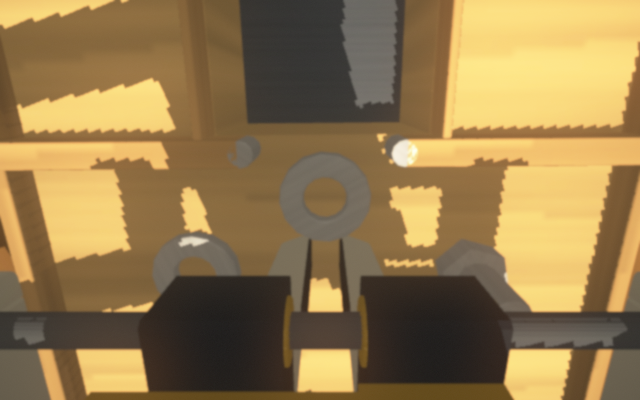

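Washer at (325,196), centred between the posts at (246,151) and (403,152); push straight on.

{"api": "servo_tool", "payload": {"increments": [{"slide": [6,0,0],"dr": [0,0,0],"jaw": 0.85},{"slide": [12,0,0],"dr": [0,0,0],"jaw": 0.85},{"slide": [18,0,0],"dr": [0,0,0],"jaw": 0.85},{"slide": [24,0,0],"dr": [0,0,0],"jaw": 0.85},{"slide": [30,0,0],"dr": [0,0,0],"jaw": 0.85},{"slide": [36,0,0],"dr": [0,0,0],"jaw": 0.85},{"slide": [42,0,0],"dr": [0,0,0],"jaw": 0.85},{"slide": [47,0,0],"dr": [0,0,0],"jaw": 0.85},{"slide": [50,0,0],"dr": [0,0,0],"jaw": 0.85},{"slide": [50,0,0],"dr": [0,0,0],"jaw": 0.85},{"slide": [20,0,0],"dr": [0,0,0],"jaw": 0.85},{"slide": [0,0,-60],"dr": [0,0,0],"jaw": 0.85},{"slide": [-30,0,-120],"dr": [0,0,0],"jaw": 0.85},{"slide": [-30,0,-120],"dr": [0,0,0],"jaw": 0.85},{"slide": [-30,0,-120],"dr": [0,0,0],"jaw": 0.85}]}}

```text
t: 6.75
tool_pos: [0.5562, -0.0397, 0.3898]
orientation: [2.559, 1.811, 0.01]
force: [1.0, 0.4, 0.7]
opening: 0.0139
gripper_force: 0.0
```

```bash
python3 - <<'E'
from h import *
from plant import *
s=read_state();print(s['t'],s['tool_pos'],w2t(s['tool_pos'][:2]),s['force'])
c=camera_params('wrist');p,d=read_camera('wrist');cv2.imwrite('pics/w3.png',p[:,:,::-1]);np.savez('w3.npz',p=p,d=d,**c)
a=36.7;dd=np.array([np.cos(np.radians(a)),np.sin(np.radians(a))])
q=np.array([-61,-82])-40*dd;rows([q,q],[.32,.264],[a,a])
E
```

```text
6.75 [ 0.55617449 -0.0397104   0.3897712 ] [  4.38669572 -34.63256355] [1.00099841 0.39764684 0.71921559]
[-72, -97, 66] 0.93
[-72, -98, 122] 0.93
```

View pics/w3.png

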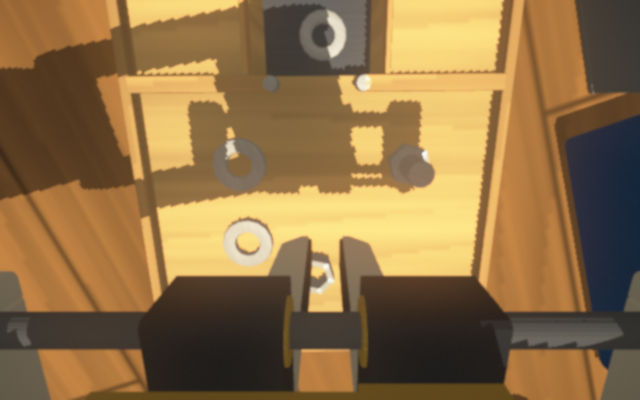

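First washer lies in the slot at (322,36). Remaining washers at (239,165) and (248,242); posts at (271,83), (363,81); nut and bolt unmoved.

```bash
python3 - <<'E'
from h import *
w=np.load('w3.npz');c={k:(float(w[k]) if w[k].ndim==0 else w[k]) for k in('fx','fy','cx','cy','rvec','tvec')}
print(w2t(onplane('w',[[239,165],[248,242]],.083,c)[:,:2]),w2t(onplane('w',[[271,83],[363,81]],.095,c)[:,:2]))
s=read_state();print(s['tool_pos'])
E
```

```text
[[-62.97119357 -12.21368864]
 [-59.7274749  -79.98424859]] [[-32.63116953  51.08907532]
 [ 34.88329864  52.49436147]]
[ 0.55578794 -0.03891761  0.38671869]
```

{"api": "servo_tool", "payload": {"increments": [{"slide": [-71,-96,0],"dr": [0,0,0.93],"jaw": 0.85},{"slide": [-71,-96,0],"dr": [0,0,0.93],"jaw": 0.85},{"slide": [-71,-96,0],"dr": [0,0,0.93],"jaw": 0.85},{"slide": [-71,-96,0],"dr": [0,0,0.93],"jaw": 0.85},{"slide": [-71,-96,30],"dr": [0,0,0.93],"jaw": 0.85},{"slide": [-71,-96,60],"dr": [0,0,0.93],"jaw": 0.85},{"slide": [-71,-96,80],"dr": [0,0,0.93],"jaw": 0.85},{"slide": [-71,-96,100],"dr": [0,0,0.93],"jaw": 0.85},{"slide": [-71,-96,114],"dr": [0,0,0.93],"jaw": 0.85},{"slide": [-71,-96,120],"dr": [0,0,0.93],"jaw": 0.85},{"slide": [-71,-96,120],"dr": [0,0,0.93],"jaw": 0.85},{"slide": [-71,-96,120],"dr": [0,0,0.93],"jaw": 0.85}]}}

```text
t: 8.0
tool_pos: [0.4414, -0.0731, 0.2639]
orientation: [3.105, 0.476, 0.0]
force: [1.0, -0.2, 0.6]
opening: 0.0139
gripper_force: 0.0
```

```bash
python3 - <<'E'
from h import *
from plant import *
s=read_state();print(s['t'],s['tool_pos'],w2t(s['tool_pos'][:2]),s['force'])
c=camera_params('wrist');p,d=read_camera('wrist');cv2.imwrite('pics/w4.png',p[:,:,::-1]);
print(proj('w',np.r_[np.array([-60,-81])/1e3@RT.T+T0,.083],c))
tr,h,L=curve((-60,-81),(1.5,-35),(1.5,28),15,28);print(L);rows(tr,.265,h)
E
```

```text
8.0 [ 0.44139929 -0.07306683  0.26386474] [ -92.67056828 -104.3884679 ] [ 1.01210683 -0.17290369  0.59890604]
[[327.81604453 178.35037681]]
130.12227279669312
[21, 2, -1] -0.04
[30, 2, -1] -0.08
[38, 3, -1] -0.12
[47, 3, -1] -0.18
[56, 3, -1] -0.23
[65, 2, -1] -0.29
[73, 1, -1] -0.35
[82, -1, -1] -0.42
[91, -3, -1] -0.49
[99, -5, -1] -0.56
[108, -8, -1] -0.64
[116, -12, -1] -0.71
[124, -16, -1] -0.79
[131, -21, -1] -0.86
[138, -27, -1] -0.93
```

View pics/w4.png

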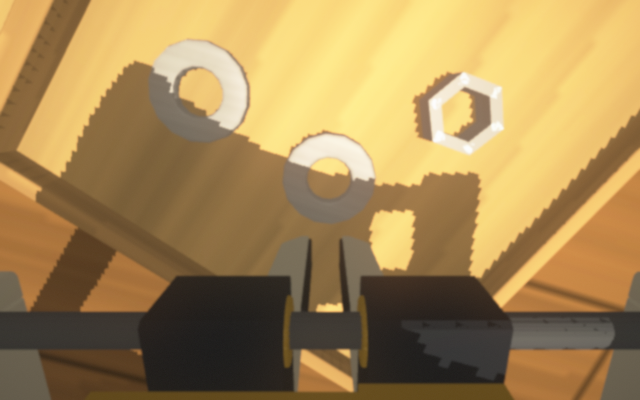

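Washer at (329,177) as predicted, aligned with the gap; nut at (467,112) is clear of the path.

{"api": "servo_tool", "payload": {"increments": [{"slide": [5,0,0],"dr": [0,0,0],"jaw": 0.85},{"slide": [10,1,0],"dr": [0,0,0],"jaw": 0.85},{"slide": [15,1,0],"dr": [0,0,-0.02],"jaw": 0.85},{"slide": [21,2,0],"dr": [0,0,-0.04],"jaw": 0.85},{"slide": [30,2,0],"dr": [0,0,-0.08],"jaw": 0.85},{"slide": [38,3,0],"dr": [0,0,-0.12],"jaw": 0.85},{"slide": [47,3,0],"dr": [0,0,-0.18],"jaw": 0.85},{"slide": [56,3,0],"dr": [0,0,-0.23],"jaw": 0.85},{"slide": [65,2,0],"dr": [0,0,-0.29],"jaw": 0.85},{"slide": [73,1,0],"dr": [0,0,-0.35],"jaw": 0.85},{"slide": [82,-1,0],"dr": [0,0,-0.42],"jaw": 0.85},{"slide": [91,-3,0],"dr": [0,0,-0.49],"jaw": 0.85},{"slide": [99,-5,0],"dr": [0,0,-0.56],"jaw": 0.85},{"slide": [108,-8,0],"dr": [0,0,-0.64],"jaw": 0.85},{"slide": [116,-12,0],"dr": [0,0,-0.71],"jaw": 0.85},{"slide": [124,-16,0],"dr": [0,0,-0.79],"jaw": 0.85},{"slide": [131,-21,0],"dr": [0,0,-0.86],"jaw": 0.85},{"slide": [138,-27,0],"dr": [0,0,-0.93],"jaw": 0.85},{"slide": [138,-27,0],"dr": [0,0,-0.93],"jaw": 0.85}]}}

```text
t: 9.95
tool_pos: [0.5656, -0.0051, 0.2635]
orientation: [-2.559, -1.822, -0.001]
force: [-0.4, 0.4, -0.9]
opening: 0.0135
gripper_force: 0.0
```

```bash
python3 - <<'E'
from h import *
from plant import *
s=read_state();print(s['t'],s['tool_pos'],w2t(s['tool_pos'][:2]),s['force'])
p,d=read_camera('wrist');np.savez('w5.npz',p=p,d=d)
# washer centre in picture by depth: compare left/right edges on row 195
c=camera_params('wrist');R=cv2.Rodrigues(c['rvec'])[0]
v,u=np.mgrid[100:236,230:420];z=d[100:236,230:420]
X=(np.stack([(u-c['cx'])/c['fx']*z,(v-c['cy'])/c['fy']*z,z],-1)-c['tvec'])@R
m=(X[...,2]>.0795)&(X[...,2]<.088);t=w2t(X[m][:,:2]);t=t[(abs(t[:,0])<28)&(t[:,1]<44)];print(len(t),t.min(0),t.max(0),np.median(t,0))
rows([[1.5,44]],.265,[90])
E
```

```text
9.95 [ 0.56562723 -0.00513252  0.26354792] [1.75490273 1.11737321] [-0.40029764  0.43801879 -0.92695326]
3733 [-19.57510066  12.00246747] [23.30607602 43.99702639] [ 1.77443925 27.90633019]
[43, 0, -2] 0.0
```

{"api": "servo_tool", "payload": {"increments": [{"slide": [6,0,0],"dr": [0,0,0],"jaw": 0.85},{"slide": [12,0,0],"dr": [0,0,0],"jaw": 0.85},{"slide": [18,0,0],"dr": [0,0,0],"jaw": 0.85},{"slide": [24,0,0],"dr": [0,0,0],"jaw": 0.85},{"slide": [30,0,0],"dr": [0,0,0],"jaw": 0.85},{"slide": [36,0,0],"dr": [0,0,0],"jaw": 0.85},{"slide": [42,0,0],"dr": [0,0,0],"jaw": 0.85},{"slide": [47,0,0],"dr": [0,0,0],"jaw": 0.85},{"slide": [47,0,0],"dr": [0,0,0],"jaw": 0.85},{"slide": [20,0,0],"dr": [0,0,0],"jaw": 0.85},{"slide": [0,0,-60],"dr": [0,0,0],"jaw": 0.85},{"slide": [-30,0,-120],"dr": [0,0,0],"jaw": 0.85},{"slide": [-30,0,-120],"dr": [0,0,0],"jaw": 0.85},{"slide": [-30,0,-120],"dr": [0,0,0],"jaw": 0.85},{"slide": [-30,0,-120],"dr": [0,0,0],"jaw": 0.85}]}}

```text
t: 11.5
tool_pos: [0.555, -0.0348, 0.3844]
orientation: [2.562, 1.816, 0.002]
force: [-0.2, 0.0, -0.4]
opening: 0.0141
gripper_force: 0.0
```

```bash
python3 - <<'E'
from h import *
from plant import *
s=read_state();print(s['t'],s['tool_pos'],w2t(s['tool_pos'][:2]),s['force'])
p,d=read_camera('wrist');cv2.imwrite('pics/w6.png',p[:,:,::-1])
a=-13;dd=np.array([np.cos(np.radians(a)),np.sin(np.radians(a))])
q=np.array([-63.5,-12.5])-40*dd;print(q);rows([q,q],[.32,.264],[a,a])
E
```

```text
11.5 [ 0.55498989 -0.03476232  0.38438068] [  1.61833294 -30.36373176] [-0.21250817  0.03867564 -0.35632567]
[-102.47480259   -3.50195783]
[27, -104, 63] 1.8
[27, -103, 119] 1.8
```

View pics/w6.png

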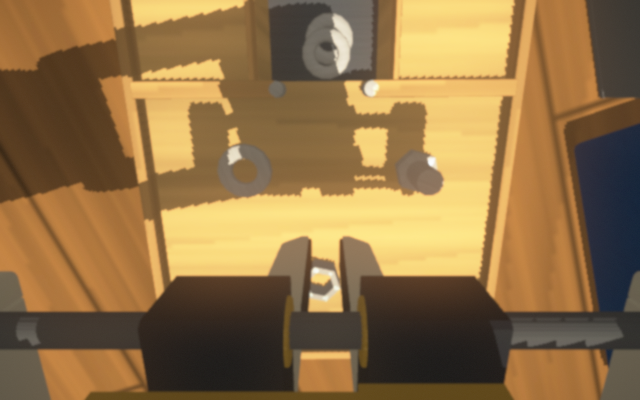

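Two washers now lie in the slot (~(328,45)); the last is at (245,170), nut and bolt in place.

{"api": "servo_tool", "payload": {"increments": [{"slide": [27,-103,0],"dr": [0,0,1.8],"jaw": 0.85},{"slide": [27,-103,0],"dr": [0,0,1.8],"jaw": 0.85},{"slide": [27,-103,0],"dr": [0,0,1.8],"jaw": 0.85},{"slide": [27,-103,0],"dr": [0,0,1.8],"jaw": 0.85},{"slide": [27,-103,0],"dr": [0,0,1.8],"jaw": 0.85},{"slide": [27,-103,0],"dr": [0,0,1.8],"jaw": 0.85},{"slide": [27,-103,0],"dr": [0,0,1.8],"jaw": 0.85},{"slide": [27,-103,0],"dr": [0,0,1.8],"jaw": 0.85},{"slide": [27,-103,0],"dr": [0,0,1.8],"jaw": 0.85},{"slide": [27,-103,0],"dr": [0,0,1.8],"jaw": 0.85},{"slide": [27,-103,0],"dr": [0,0,1.8],"jaw": 0.85},{"slide": [27,-103,20],"dr": [0,0,1.8],"jaw": 0.85},{"slide": [27,-103,50],"dr": [0,0,1.8],"jaw": 0.85},{"slide": [27,-103,80],"dr": [0,0,1.8],"jaw": 0.85},{"slide": [27,-103,100],"dr": [0,0,1.8],"jaw": 0.85},{"slide": [27,-103,113],"dr": [0,0,1.8],"jaw": 0.85},{"slide": [27,-103,119],"dr": [0,0,1.8],"jaw": 0.85},{"slide": [27,-103,119],"dr": [0,0,1.8],"jaw": 0.85},{"slide": [27,-103,119],"dr": [0,0,1.8],"jaw": 0.85}]}}

```text
t: 13.45
tool_pos: [0.467, 0.0252, 0.2655]
orientation: [-3.016, 0.877, -0.001]
force: [0.2, -0.9, 0.5]
opening: 0.0139
gripper_force: 0.0
```

```bash
cat >> h.py <<'E'
def find(box,reg,name='wrist'):
    "points at washer-top height, tray mm, within reg (x0,x1,y0,y1)"
    from plant import read_camera
    c=camera_params(name);p,d=read_camera(name);R=cv2.Rodrigues(c['rvec'])[0]
    a,b,e,f=box;v,u=np.mgrid[a:b,e:f];z=d[a:b,e:f]
    X=(np.stack([(u-c['cx'])/c['fx']*z,(v-c['cy'])/c['fy']*z,z],-1)-c['tvec'])@R
    m=(X[...,2]>.0795)&(X[...,2]<.088);t=w2t(X[m][:,:2])
    t=t[(t[:,0]>reg[0])&(t[:,0]<reg[1])&(t[:,1]>reg[2])&(t[:,1]<reg[3])]
    if len(t):print('washer',len(t),t.min(0),t.max(0),(t.min(0)+t.max(0))/2)
    return p
E
python3 - <<'E'
from h import *
s=read_state();print(s['t'],s['tool_pos'],w2t(s['tool_pos'][:2]),s['q'],s['force'])
find((60,236,200,450),(-100,-30,-45,20))
a=-13;dd=np.array([np.cos(np.radians(a)),np.sin(np.radians(a))])
rows([np.array([1.5,-28])-28*dd],.264,[a])
E
```

```text
13.45 [0.46703273 0.02521163 0.26548376] [-101.3134475    -3.19049652] [-5.57734136e-02 -1.17784860e-01  1.99920851e+00  3.80704504e-05
  1.25918614e+00  2.08108930e+00] [ 0.2399519  -0.89989366  0.50034553]
washer 5038 [-94.1730834  -34.82185739] [-41.48877649   8.83513065] [-67.83092995 -12.99336337]
[78, 1, 2] 0.0
```

{"api": "servo_tool", "payload": {"increments": [{"slide": [6,0,1],"dr": [0,0,0],"jaw": 0.85},{"slide": [12,0,1],"dr": [0,0,0],"jaw": 0.85},{"slide": [18,0,1],"dr": [0,0,0],"jaw": 0.85},{"slide": [26,0,1],"dr": [0,0,0],"jaw": 0.85},{"slide": [34,0,1],"dr": [0,0,0],"jaw": 0.85},{"slide": [42,0,1],"dr": [0,0,0],"jaw": 0.85},{"slide": [50,1,1],"dr": [0,0,0],"jaw": 0.85},{"slide": [58,1,1],"dr": [0,0,0],"jaw": 0.85},{"slide": [65,1,1],"dr": [0,0,0],"jaw": 0.85},{"slide": [71,1,1],"dr": [0,0,0],"jaw": 0.85},{"slide": [75,1,1],"dr": [0,0,0],"jaw": 0.85},{"slide": [78,1,1],"dr": [0,0,0],"jaw": 0.85},{"slide": [78,1,1],"dr": [0,0,0],"jaw": 0.85},{"slide": [65,1,1],"dr": [0,0,0],"jaw": 0.85},{"slide": [58,1,-30],"dr": [0,0,0],"jaw": 0.85},{"slide": [58,1,-80],"dr": [0,0,0],"jaw": 0.85},{"slide": [58,1,-80],"dr": [0,0,0],"jaw": 0.85},{"slide": [58,1,-80],"dr": [0,0,0],"jaw": 0.85}]}}

```text
t: 15.3
tool_pos: [0.5156, -0.0067, 0.3468]
orientation: [-3.016, 0.877, -0.007]
force: [-0.5, -1.0, -0.8]
opening: 0.0135
gripper_force: 0.0
```

```bash
python3 - <<'E'
from h import *
s=read_state();print(s['t'],s['tool_pos'],w2t(s['tool_pos'][:2]),s['force'])
find((40,236,180,470),(-35,40,-60,10))
rows([[1.5,-68],[1.5,-68]],[.34,.264],[90,90])
E
```

```text
15.3 [ 0.51559417 -0.00672771  0.34677021] [-44.87584878 -17.08770179] [-0.4672885  -1.03503205 -0.79819938]
washer 2457 [-18.002047   -49.95889543] [25.29155097 -6.20352977] [  3.64475198 -28.0812126 ]
[57, 39, 5] -1.8
[57, 39, 81] -1.8
```

{"api": "servo_tool", "payload": {"increments": [{"slide": [58,39,0],"dr": [0,0,-1.8],"jaw": 0.85},{"slide": [58,39,0],"dr": [0,0,-1.8],"jaw": 0.85},{"slide": [58,39,0],"dr": [0,0,-1.8],"jaw": 0.85},{"slide": [58,39,0],"dr": [0,0,-1.8],"jaw": 0.85},{"slide": [58,39,0],"dr": [0,0,-1.8],"jaw": 0.85},{"slide": [58,39,0],"dr": [0,0,-1.8],"jaw": 0.85},{"slide": [58,39,0],"dr": [0,0,-1.8],"jaw": 0.85},{"slide": [58,39,0],"dr": [0,0,-1.8],"jaw": 0.85},{"slide": [58,39,0],"dr": [0,0,-1.8],"jaw": 0.85},{"slide": [58,39,0],"dr": [0,0,-1.8],"jaw": 0.85},{"slide": [58,39,0],"dr": [0,0,-1.8],"jaw": 0.85},{"slide": [58,39,0],"dr": [0,0,-1.8],"jaw": 0.85},{"slide": [58,39,0],"dr": [0,0,-1.8],"jaw": 0.85},{"slide": [58,39,30],"dr": [0,0,-1.8],"jaw": 0.85},{"slide": [58,39,55],"dr": [0,0,-1.8],"jaw": 0.85},{"slide": [58,39,72],"dr": [0,0,-1.8],"jaw": 0.85},{"slide": [58,39,80],"dr": [0,0,-1.8],"jaw": 0.85},{"slide": [58,39,80],"dr": [0,0,-1.8],"jaw": 0.85},{"slide": [58,39,80],"dr": [0,0,-1.8],"jaw": 0.85}]}}

```text
t: 17.25
tool_pos: [0.5431, -0.0709, 0.2647]
orientation: [-2.564, -1.815, 0.0]
force: [-0.2, -0.0, 0.4]
opening: 0.0134
gripper_force: 0.0
```

```bash
python3 - <<'E'
from h import *
s=read_state();print(s['t'],s['tool_pos'],w2t(s['tool_pos'][:2]),s['force'])
find((40,236,180,470),(-35,40,-60,10))
rows([[1.5,0],[1.5,46]],.264,[90,90])
E
```

```text
17.25 [ 0.54312107 -0.07086052  0.26474459] [  2.48012198 -68.35328533] [-0.16394996 -0.01048126  0.39507576]
washer 5101 [-17.8936124  -57.95957406] [25.32766735 -5.75169052] [  3.71702748 -31.85563229]
[68, -1, 1] 0.0
[114, -1, 1] 0.0
```

{"api": "servo_tool", "payload": {"increments": [{"slide": [6,1,1],"dr": [0,0,0],"jaw": 0.85},{"slide": [11,1,1],"dr": [0,0,0],"jaw": 0.85},{"slide": [16,1,1],"dr": [0,0,0],"jaw": 0.85},{"slide": [22,1,1],"dr": [0,0,0],"jaw": 0.85},{"slide": [29,0,1],"dr": [0,0,0],"jaw": 0.85},{"slide": [36,0,1],"dr": [0,0,0],"jaw": 0.85},{"slide": [43,0,1],"dr": [0,0,0],"jaw": 0.85},{"slide": [50,0,1],"dr": [0,0,0],"jaw": 0.85},{"slide": [57,-1,1],"dr": [0,0,0],"jaw": 0.85},{"slide": [63,-1,1],"dr": [0,0,0],"jaw": 0.85},{"slide": [68,-1,1],"dr": [0,0,0],"jaw": 0.85},{"slide": [68,-1,1],"dr": [0,0,0],"jaw": 0.85}]}}

```text
t: 18.5
tool_pos: [0.5648, -0.0057, 0.2637]
orientation: [-2.562, -1.818, -0.0]
force: [0.8, -0.1, 0.7]
opening: 0.014
gripper_force: 0.0
```

```bash
python3 - <<'E'
from h import *
s=read_state();print(s['t'],s['tool_pos'],w2t(s['tool_pos'][:2]),s['force'])
find((100,236,230,420),(-28,28,-10,44))
E
```

```text
18.5 [ 0.56475879 -0.0056655   0.26369847] [1.11418815 0.32507216] [ 0.81433094 -0.09473365  0.70838703]
washer 3778 [-21.58791192  12.07716832] [21.75804321 43.9974734 ] [ 0.08506565 28.03732086]
```

{"api": "servo_tool", "payload": {"increments": [{"slide": [6,1,0],"dr": [0,0,0],"jaw": 0.85},{"slide": [12,1,0],"dr": [0,0,0],"jaw": 0.85},{"slide": [18,1,0],"dr": [0,0,0],"jaw": 0.85},{"slide": [24,1,0],"dr": [0,0,0],"jaw": 0.85},{"slide": [30,1,0],"dr": [0,0,0],"jaw": 0.85},{"slide": [36,1,0],"dr": [0,0,0],"jaw": 0.85},{"slide": [42,1,0],"dr": [0,0,0],"jaw": 0.85},{"slide": [47,1,0],"dr": [0,0,0],"jaw": 0.85},{"slide": [47,1,0],"dr": [0,0,0],"jaw": 0.85},{"slide": [20,0,0],"dr": [0,0,0],"jaw": 0.85},{"slide": [0,0,-60],"dr": [0,0,0],"jaw": 0.85},{"slide": [-30,0,-120],"dr": [0,0,0],"jaw": 0.85},{"slide": [-30,0,-120],"dr": [0,0,0],"jaw": 0.85},{"slide": [-30,0,-120],"dr": [0,0,0],"jaw": 0.85},{"slide": [-30,0,-120],"dr": [0,0,0],"jaw": 0.85},{"slide": [-30,0,-120],"dr": [0,0,0],"jaw": 0.85}]}}

```text
t: 20.15
tool_pos: [0.5543, -0.0343, 0.382]
orientation: [-2.561, -1.817, 0.003]
force: [-0.5, 0.5, -0.1]
opening: 0.0139
gripper_force: 0.0
```

```bash
python3 - <<'E'
from h import *
from plant import *
s=read_state();print(s['t'],s['tool_pos'],s['force'],abs(s['dq']).max())
p,d=read_camera('wrist');cv2.imwrite('pics/w9.png',p[:,:,::-1])
E
```

```text
20.15 [ 0.55430411 -0.03434315  0.38201328] [-0.46199773  0.49889937 -0.07860564] 0.012515149812927976
```

View pics/w9.png

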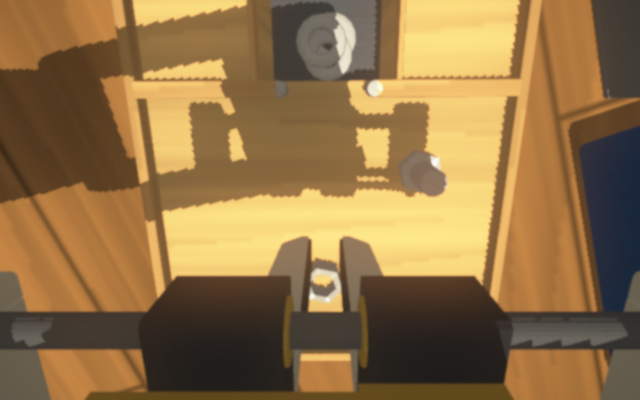

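All three washers are piled in the slot (~(326,45)), the deck holds only the nut (323,283) and the upright bolt (422,173), and the gripper is clear.

```bash
python3 -c "
from plant import *
print(close_job())"
```

```text
the job is handed in; nothing more can be done
None
```

All three washers were pushed through the gate one after another and lie in the slot, the nut and bolt look unmoved in the last wrist picture, and the job was handed in at about 20 s (no verdict came back).

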